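# Refit the audiometer's level knob and hold the tone on

### The arm

A 7-joint arm with a two-finger parallel gripper is mounted at the origin on the work surface. World frame = base frame: x ahead of the robot, y to its left, z up, the work surface at z = 0. Lengths are in m, angles in rad, forces in N, time in s.
With the tool pointing down it reaches from about 0.425 to 0.825 m from the base axis. Payload 3.6 kg.
Tool frame: the origin (TCP) lies where the fingers leave the gripper's body, on its centre line; the fingertips stand 73 mm ahead of it and the grasp point (between the pads) lies 54 mm ahead of it; z points along the fingers, y is the line along which they close (so a half turn about z gives the same grasp; the last joint's range is limited). The gripper opens to 85 mm and grips with 20 to 120 N. Pads are 22 mm wide; open, the fingers measure 114 mm over their backs; the gripper's body (76 mm by 85 mm) begins 54 mm behind the grasp point. The pads swing forward as they close: fully open they stand 13 mm farther back than shut.
Start: joints at [-1.302, 0.615, -0.013, 1.423, 0.008, 1.103, -0.04], TCP at [0.189, 0.622, 0.304] pointing down, gripper open.
Joint ranges: [-3.12, 3.12], [-0.3, 2.06], [-1.34, 1.32], [0.26, 2.42], [-1.36, 4.5], [0.01, 1.98], [-2.84, 2.84]. Speed limits (rad/s): [2.79, 2.79, 3.14, 3.14, 3.14, 3.14, 3.14].

### API

Orientations are given as a unit quaternion [x, y, z, w].
In Python, from station import arm, snapshot, camera_info, ticket gives the robot as it stands. Calls block until the motion is done:
- arm.movep(position, orientation): joint-space move of the TCP to a pose.
- arm.line_to(position, velocity=0.15, ori=None): straight line of the TCP; ori=None keeps the orientation; velocity is the mean speed in m/s.
- arm.move_j(angles): joint-space move.
- arm.move_gripper(opening, effort=None): opening from 0.0 (shut) to 1.0 (fully open); effort is the grip in N (None keeps the last); returns when the fingers have stopped.
- arm.pause(seconds).
- arm.ik(position, orientation): joint angles nearest the present ones, or None.
- snapshot(name): name is "scene" or "top"; returns the picture (384x512x3 uint8, blue, green, red); there is no depth.
- camera_info(name): a dict with "fx", "fy", "cx", "cy" (pixels), "R" (3x3) and "t" (3): a world point X has camera coordinates R X + t. Camera axes: x right, y down, z forward; pixel columns grow to the right and rows downward; lengths in m; the calibration is good to about 2 mm. A picture is of the moment at which its call begins. camera_info takes no time and is no camera call.
A pose or a line that the arm cannot do raises arm.MotionError and nothing moves.
- ticket.finish_job(): hands the job in; it is judged then, once.
Readings, each from a call of its own:
- arm.read_time(): time.
- arm.read_joint_positions(): joint angles.
- arm.read_dq(): joint speeds.
- arm.read_effort(): joint torques, N m.
- arm.read_tool_pos(): TCP position.
- arm.read_eef_rot(): TCP orientation.
- arm.read_ft_force(): force on the tool from outside, world axes, zero at the start.
- arm.read_wrist_torque(): the same for the moment, N m.
- arm.read_opening(): opening from 0.0 (shut) to 1.0 (fully open).
- arm.read_finger_force(): force on a finger pad.
Only numpy, scipy, OpenCV 4.12 (cv2) and the standard library are available. Lean on these libraries where they do the work, as an engineer would, in place of code of your own. Each camera call takes 0.05 s, during which the arm holds its last target. There are 200 camera calls.

### The job

The level knob has come off the desktop audiometer on the medication cart: turn the knob so that the flat in its bore (on the pointer's side) matches the flat of the bare D-shaped spindle and push it fully home on the spindle, without forcing it. Then keep the knob pressed down to the end of its springy travel, as for sounding the check tone, and finish while still holding it pressed down; do not let go. Leave the pill organiser, spectacle case, remote fob and wax pick where they lie.

Things in the scene. Friction and masses are not known exactly. Their poses are not given: they have to be found in the camera images.
- knob: Loose black level knob, 35 g, upright on the cart top. Skirt 40 mm across, 6 mm high; on it a bar grip along x, 18 mm wide (y), from 6 to 26 mm above the underside, with flat parallel sides from x = -19 to +13 mm, then narrowing to a pointer nose at x = +26 mm (white line on top). Origin: centre of underside, on the bore axis; z up, +x to the nose. Starts with +x within 1.2 rad of the world's +x.
- knob_seat (a point): End of the knob's bore, on its axis 14 mm above its underside; axes as the knob's. The bore opens downwards and is D-shaped: 11 mm in diameter, 14 mm deep, its flat 2.1 mm from the axis on the nose (+x) side, round part slightly flared at the mouth. This point meets the spindle tip when the knob is fully home.
- spindle_tip (a point): Top of the bare upright steel spindle, on its axis, 20 mm above the deck, 70 mm above the cart. 10 mm in diameter with one flat 1.5 mm from the axis, all along; top edge chamfered 0.7 mm. z up; +x points out of the flat and turns with the spindle. The knob's +x must point the same way (it slides on freely within about 0.15 rad). Home, the knob's underside is 6 mm above the deck; pressed down too, 2 mm.
- plunger (a joint): How far the spindle is pressed down, 0 to 0.004 m. A spring pushes it up: 3 N to start, 7 N at the full 4 mm, where there is a hard stop; it springs back when let go.
- spindle (a joint): Angle of the spindle about its upright axis, rad, counter-clockwise from above; 0 when its flat looks to the audiometer's +x (towards the display). Starts within 0.8 of 0. Stiff to turn (about 0.06 N m); it may be turned.
- audiometer: Desktop audiometer, fixed; off-white case 220 mm (x) by 300 mm (y). Origin: centre of its underside; front is -x. Flat deck 50 mm high from x = -110 to +42 mm; behind it the display slopes up to 86 mm. The bare spindle stands at x = -38, y = -75 mm. A second knob of the same kind is fitted and fixed at x = -38, y = +75 mm, its top 82 mm above the cart.
- pill_organiser: Yellow plastic weekly pill organiser, 52 x 210 x 26 mm, a row of seven lids along its y. Origin: centre of its underside. Leave alone.
- spectacle_case: Black hard-shell spectacle case, 160 x 62 x 38 mm, long along its x. Origin: centre of its underside. Leave alone.
- remote_fob: Beige hearing aid remote fob, 60 x 33 x 12 mm. Origin: centre of its underside. Leave alone.
- wax_pick: Chrome wax pick, 115 mm long along its x, 6 mm thick. Origin: on its underside, near its middle. Leave alone. Beyond it, at the cart's left side, stands a fixed grey steel box, 260 x 220 x 87 mm, with a latched shallow drawer.

How it is judged:
On the way, in this order (a step that is already met when the one before it is completed fails the run):
1. the knob is lifted off the cart top (height (world z) of knob above 0.03 m), for 0.1 s.
2. the knob is home on the spindle, flat to flat, and held pressed down (distance between knob_seat and spindle_tip below 0.003 m and angle between knob's own z axis and vertical below 0.12 rad and angle between the x axis of knob and the x axis of spindle_tip, either way round below 0.45 rad and value of joint plunger above 0.003 m and contact force between any of the fingers, the arm and knob above 2 N), for 0.5 s.
At the end, for the whole second after the job is handed in: The knob is fully home on the spindle (bore end within 3 mm of the spindle tip, upright within 0.12 rad, flats aligned within 0.45 rad), the spindle is pressed down more than 3 of its 4 mm, and the gripper is still pressing on or holding the knob (over 2 N) (all of step 2); the arm keeps its last pose, push and grip.
It fails at once if the pill organiser, spectacle case, remote fob or wax pick is disturbed (moved more than 20 mm) (distance of any of pill_organiser, spectacle_case, remote_fob, wax_pick from where it was at the start of the episode above 0.02 m).
It fails at once if the knob is forced onto the audiometer or its spindle (over 50 N) (contact force between knob and audiometer above 50 N).
It fails at once if the audiometer is struck by the robot (over 50 N) (contact force between any of the fingers, the arm and audiometer above 50 N).
It also fails if it takes over 40 s, if anything falls off the work surface, if the arm or the gripper's body presses on something with over 40 N, if the wrist force passes 120 N, or if a joint passes its speed limit or range.

## Working session

There is one attempt and no reset: what is moved stays moved. The work goes in short steps, each a Python script; the robot and the scene stay as the last script left them, time stands still between calls to the robot, and variables do not carry over. Pictures are saved under pics/ and viewed, at most 10 in all, crops included, and the job is handed in when it is done.

```bash
mkdir -p pics; ls; python3 - <<'E'
from station import arm,snapshot,camera_info
import cv2
for n in("scene","top"):
    cv2.imwrite(f"pics/{n}0.png",cv2.resize(snapshot(n),(800,600),interpolation=cv2.INTER_CUBIC)); 
    cv2.imwrite(f"raw_{n}.png",snapshot(n)); print(n,camera_info(n))
print(arm.read_time(),arm.read_eef_rot(),arm.read_ft_force())
E
```

```text
pics
scene {'fx': 362.4293808975671, 'fy': 362.4293808975671, 'cx': 254.90364836565215, 'cy': 189.03522194325026, 'R': array([[ 0.30861077,  0.95108382,  0.01410531],
       [ 0.81298846, -0.25604519, -0.52296331],
       [-0.49377034,  0.17285957, -0.85223847]]), 't': array([-0.15569098, -0.41994482,  1.45560109])}
top {'fx': 386.4519485674957, 'fy': 386.4519485674957, 'cx': 262.9402503359683, 'cy': 189.63394958449754, 'R': array([[-0.0217451 , -0.99974925,  0.00534583],
       [-0.99763286,  0.02134954, -0.06536727],
       [ 0.06523675, -0.00675459, -0.99784695]]), 't': array([-0.0165181 ,  0.60402458,  1.13360472])}
0.2 [ 1.46828487e-01  9.89161633e-01 -8.01832096e-04 -1.30565647e-04] [-0.33360051  0.07944277  0.10696239]
```

View pics/top0.png

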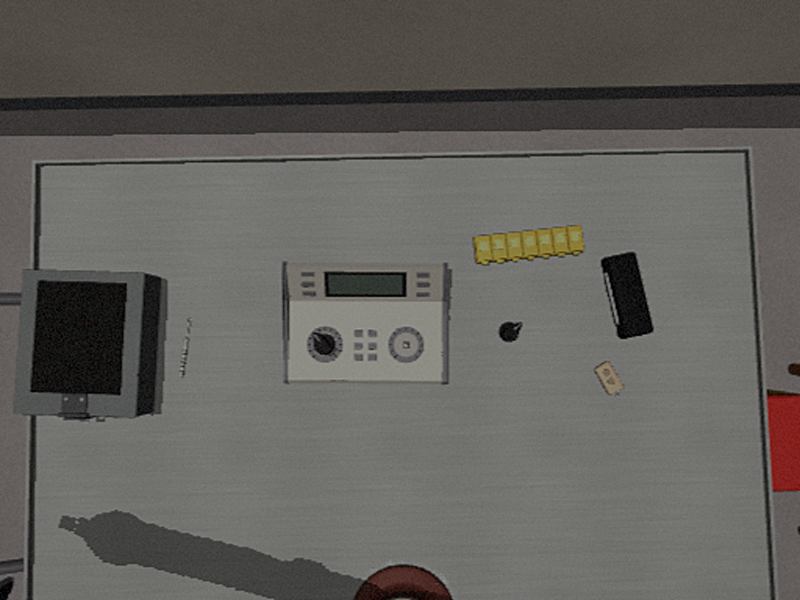

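View pics/scene0.png

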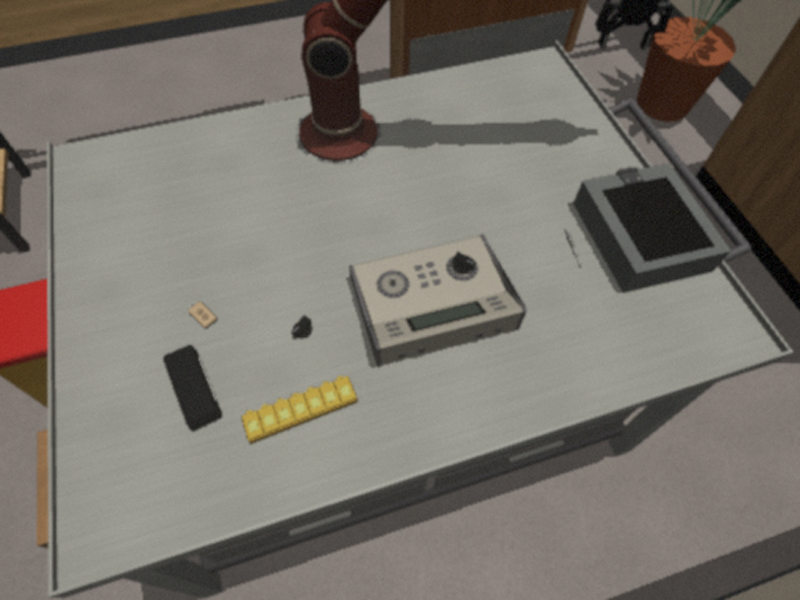

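The top view shows the knob near (509,331) and the bare spindle near (406,344), both in 800x600 pixels. The scene view has the knob near (302,327) and the spindle near (393,284). Next I average several frames and zoom in on both.

```bash
python3 - <<'E'
from station import arm,snapshot
import cv2,numpy as np
T=[]
for n,cs in(("top",((260,220),(326,212))),("scene",((251,182),(193,209)))):
    im=np.mean([snapshot(n).astype(float) for _ in range(15)],0); np.save(f"avg_{n}.npy",im)
    for (u,v) in cs:
        c=im[v-16:v+16,u-20:u+20]; c=(c-c.min())/(c.max()-c.min())*255
        T.append(cv2.resize(c.astype(np.uint8),(400,300),interpolation=cv2.INTER_NEAREST))
cv2.imwrite("pics/z1.png",np.vstack([np.hstack(T[:2]),np.hstack(T[2:])])); print(arm.read_time())
E
```

```text
1.7
```

View pics/z1.png

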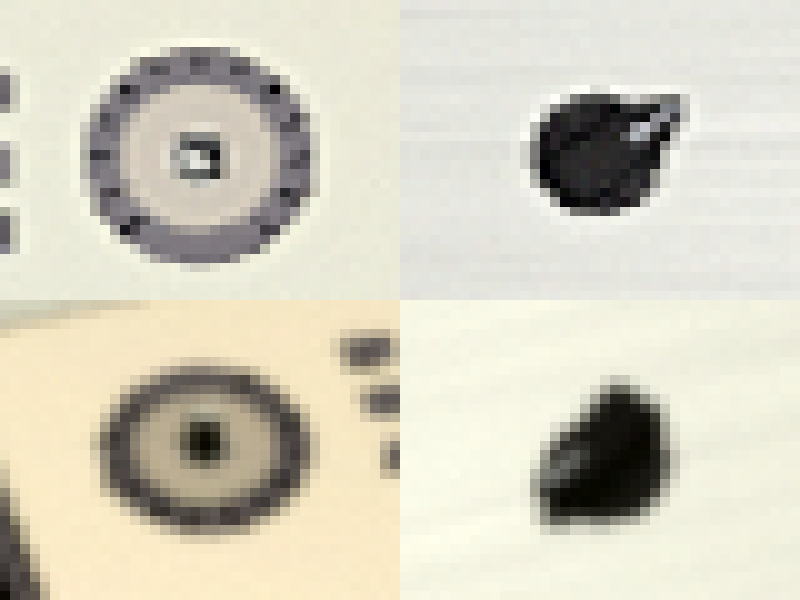

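Top-left tile: the spindle top is a bright D with dark pixels on its upper and right sides, so the flat faces up-right. Top-right tile: the knob's white line points up-right. The bottom tiles show the dial ring and knob in the scene view. Now I measure.

```bash
cat > h.py <<'E'
import numpy as np,cv2
from station import camera_info
def ray(n,uv,z):
    c=camera_info(n);R=np.array(c["R"]);t=np.array(c["t"])
    d=R.T@np.array([(uv[0]-c["cx"])/c["fx"],(uv[1]-c["cy"])/c["fy"],1]);o=-R.T@t
    return o+d*(z-o[2])/d[2]
def proj(n,X):
    c=camera_info(n);p=np.array(c["R"])@X+c["t"];return np.array([c["fx"]*p[0]/p[2]+c["cx"],c["fy"]*p[1]/p[2]+c["cy"]])
E
python3 - <<'E'
from h import *
np.set_printoptions(linewidth=200)
A={n:np.load(f"avg_{n}.npy").mean(2) for n in("top","scene")}
print(A["top"][214:227,252:268].astype(int))
print("knob top");print(A["top"][204:222,332-20:352-16].astype(int))
# audiometer case yaw: bright
B=np.load("avg_top.npy");
def ring(n,u,v,rad):
    g=cv2.resize(A[n].astype(np.float32),None,fx=4,fy=4,interpolation=cv2.INTER_CUBIC)
    bg=np.percentile(A[n][v-15:v+15,u-18:u+18],80)
    m=(g<bg*.88).astype(np.uint8)
    cs,_=cv2.findContours(m,cv2.RETR_LIST,cv2.CHAIN_APPROX_NONE)
    for c in cs:
        if len(c)<30: continue
        (x,y),(a,b),th=cv2.fitEllipse(c); x=(x+.5)/4-.5;y=(y+.5)/4-.5
        if abs(x-u)<5 and abs(y-v)<5: print(n,len(c),round(x,2),round(y,2),round(a/4,1),round(b/4,1),"z.05",ray(n,(x,y),.05).round(4),"z.003",ray(n,(x,y),.003).round(4),"z.07",ray(n,(x,y),.07).round(4))
ring("top",260,220,0);ring("scene",251,182,0)
ring("top",207,220,0);ring("scene",295,170,0)
ring("top",326,212,0);ring("scene",193,209,0)
E
```

```text
[[ 77  80 102 118 125 125 126 126 125 125 125 126 115  97  77  78]
 [ 90  99 120 126 126 125 125 124 124 125 124 126 126 116  97  91]
 [ 95 116 127 124 124 125 125 124 124 123 123 125 125 127 107  89]
 [107 123 126 125 124 126 128 132 134 131 125 124 124 126 115  97]
 [113 127 124 124 125 117  90  97  96  97 120 125 123 124 126 109]
 [117 127 124 125 129 117  76  57  60  63 112 128 124 123 125 112]
 [118 127 124 124 132 103 118 132  87  39 110 132 125 124 126 113]
 [118 127 125 124 133 117 107 137 129  71 107 131 124 125 127 113]
 [116 128 124 124 126 115  82  81  74  52 105 127 124 126 126 109]
 [102 120 125 124 125 124 126 115 123 128 125 125 123 126 124 107]
 [ 97 122 128 124 124 125 126 124 126 125 124 124 125 127 114  88]
 [ 93 104 122 127 125 125 124 124 125 124 124 124 126 120 100  91]
 [ 95  94 105 123 128 126 125 124 125 125 127 128 119 102  91  92]]
knob top
[[112 113 113 114 114 114 114 114 114 114 115 115 117 117 118 117 116 115 115 116 116 116 115 114]
 [115 116 114 115 114 116 114 115 116 117 120 126 127 110 115 127 124 122 122 124 124 122 119 117]
 [115 116 115 115 116
[... 1856 characters left out ...]
32 -0.0173  0.05  ] z.003 [ 0.5126 -0.0171  0.003 ] z.07 [ 0.5135 -0.0174  0.07  ]
scene 229 251.05 181.48 18.3 21.6 z.05 [ 0.5138 -0.0167  0.05  ] z.003 [ 0.4851 -0.0073  0.003 ] z.07 [ 0.526  -0.0207  0.07  ]
top 272 207.51 219.98 23.2 23.4 z.05 [0.5171 0.1327 0.05  ] z.003 [0.5167 0.1392 0.003 ] z.07 [0.5173 0.1299 0.07  ]
scene 221 295.18 170.51 18.2 21.1 z.05 [0.5165 0.1334 0.05  ] z.003 [0.4879 0.15   0.003 ] z.07 [0.5286 0.1263 0.07  ]
top 179 325.92 211.54 12.9 16.5 z.05 [ 0.5341 -0.2104  0.05  ] z.003 [ 0.5343 -0.2183  0.003 ] z.07 [ 0.534  -0.2071  0.07  ]
scene 177 193.12 209.83 12.9 17.4 z.05 [ 0.5585 -0.2154  0.05  ] z.003 [ 0.532  -0.2156  0.003 ] z.07 [ 0.5698 -0.2153  0.07  ]
```

```bash
cat >> h.py <<'E'
from scipy.optimize import least_squares
def knob(A,n,u0,v0,bg=115):
    """skirt circle from the contour arc away from the nose; line from bright pixels inside the mask"""
    g=cv2.resize(A[n].astype(np.float32),None,fx=8,fy=8,interpolation=cv2.INTER_CUBIC)
    f=lambda p:(np.asarray(p)+.5)/8-.5
    cs,_=cv2.findContours((g<bg*.55).astype(np.uint8),cv2.RETR_EXTERNAL,cv2.CHAIN_APPROX_NONE)
    c=min([c for c in cs if len(c)>150],key=lambda c:np.hypot(*(f(c[:,0].mean(0))-[u0,v0])))
    return f(c[:,0].astype(float))
E
python3 - <<'E'
from h import *
A={n:np.load(f"avg_{n}.npy").mean(2) for n in("top","scene")}
for n,u,v in(("top",326,212),("scene",193,210)):
    c=knob(A,n,u,v); P=np.array([ray(n,p,.003)[:2] for p in c]); m=P.mean(0)
    far=P[np.argmax(np.hypot(*(P-m).T))]; print(n,"mean",m.round(4),"far",far.round(4))
    d=P-m; print("extent by world angle, r mm:")
    a=np.arctan2(d[:,1],d[:,0]); 
    print([(int(np.degrees(b)),round(1000*np.median(np.hypot(*d[abs(np.angle(np.exp(1j*(a-b))))<.15].T)),1)) for b in np.arange(-3.1,3.1,.5)])
    # tracked arcs: free fit of centre with r=20
    for lo,hi in((60,280),(80,260),(90,240),(100,225)):
        s=(np.degrees(a)%360>lo)&(np.degrees(a)%360<hi)
        r=least_squares(lambda q:np.hypot(*(P[s]-q[:2]).T)-.02,m); r2=least_squares(lambda q:np.hypot(*(P[s]-q[:2]).T)-q[2],[*m,.02])
        print(lo,hi,r.x.round(4),(1e3*np.sqrt(2*r.cost/s.sum())).round(2),"free",r2.x.round(4))
g=A["top"]
vv,uu=np.mgrid[206:213,327:334]; 
w=[(u,v,g[v,u]-35) for v,u in [(206,332),(206,333),(207,332),(207,333),(208,331),(208,332),(209,329),(209,330),(209,331),(210,328),(210,329),(210,330)] if g[v,u]>35]
W=np.array(w);Q=np.array([ray("top",p[:2],.026)[:2] for p in W]);wt=W[:,2];c=(wt[:,None]*Q).sum(0)/wt.sum()
C=np.cov(Q.T,aweights=wt);e,V=np.linalg.eigh(C);V=V[:,1];V*=np.sign(V[0]);print("line",c.round(4),np.arctan2(V[1],V[0]))
print(proj("top",np.array([.5135,-.017,.07])))
s=A["scene"];print(s[203:219,183:204].astype(int)); print(s[175:190,243:260].astype(int))
E
```

```text
top mean [ 0.5349 -0.2192] far [ 0.5503 -0.2409]
extent by world angle, r mm:
[(-177, np.float64(20.6)), (-148, np.float64(19.2)), (-120, np.float64(16.3)), (-91, np.float64(16.6)), (-63, np.float64(24.7)), (-34, np.float64(17.6)), (-5, np.float64(16.7)), (22, np.float64(18.0)), (51, np.float64(20.0)), (80, np.float64(21.3)), (108, np.float64(22.5)), (137, np.float64(22.5)), (166, np.float64(20.9))]
60 280 [ 0.5342 -0.2166] 0.84 free [ 0.5333 -0.2164  0.0192]
80 260 [ 0.5342 -0.2164] 0.71 free [ 0.5328 -0.2161  0.0188]
90 240 [ 0.5342 -0.2164] 0.6 free [ 0.5327 -0.2161  0.0188]
100 225 [ 0.5341 -0.2165] 0.37 free [ 0.5335 -0.2163  0.0195]
scene mean [ 0.5318 -0.2163] far [ 0.5071 -0.2048]
extent by world angle, r mm:
[(-177, np.float64(17.8)), (-148, np.float64(15.2)), (-120, np.float64(14.5)), (-91, np.float64(9.6)), (-63, np.float64(22.0)), (-34, np.float64(20.0)), (-5, np.float64(19.9)), (22, np.float64(20.2)), (51, np.float64(18.6)), (80, np.float64(17.9)), (108, np.float64(19.9)), (137, np.float64(24.5)), (166, np.float64(24.1))]
60 280 [ 0.5312 -0.2109] 4.56 free [ 0.5249 -0.21
[... 2057 characters left out ...]
130 133 133 124 103  77  67  78 116 133 134 134 131 114  94]
 [ 96 117 130 135 134 125 100  75  66  74 108 129 134 134 133 117  97]
 [ 96 113 128 134 135 133 112  88  76  88 111 128 133 134 132 117  97]
 [ 93 107 125 133 135 134 125 114 106 115 129 134 134 134 130 112  98]
 [ 94 103 118 130 134 135 134 133 129 130 133 135 134 132 119  98  89]
 [ 91  89 102 117 128 134 134 134 134 135 134 133 129 122 106  89  84]
 [ 98  87  94 102 114 126 131 133 133 133 129 124 116 103  97  96  98]
 [125 105  99  90  94 107 115 117 119 119 110 107 103  91  88  99 121]
 [148 131 111  87  85  95  96  92  98 100  88  90  97  97 103 122 145]
 [158 152 139 122 110 102  91  87  95  99  91  89  99 120 136 150 157]]
```

```bash
cat >> h.py <<'E'
def q(yaw,flip): 
    a=(yaw+(np.pi if flip else 0))/2
    return [float(np.cos(a)),float(np.sin(a)),0.,0.]
E
python3 - <<'E'
from h import *; from station import arm
for f in(0,1):
    for y in(-.9,-.1,-1.2):
        for p in([.534,-.2164,.081],[.5135,-.017,.145]): 
            r=arm.ik(p,q(y,f)); print(f,y,None if r is None else np.round(r,2))
E
```

```text
0 -0.9 [-0.18  1.02  0.94  1.85 -1.09  0.89 -1.15]
0 -0.9 [-0.65  0.94  1.13  2.   -1.08  0.98 -1.42]
0 -0.1 [ 0.08  0.85  0.44  1.84 -0.61  0.59 -0.76]
0 -0.1 [-0.39  0.71  0.6   1.99 -0.66  0.64 -1.03]
0 -1.2 [-0.24  1.13  1.13  1.85 -1.22  1.06 -1.36]
0 -1.2 [-0.65  0.94  1.13  2.   -1.08  0.98 -1.72]
1 -0.9 [ 0.32  0.8   0.05  1.83 -0.07  0.51  1.09]
1 -0.9 [-0.1   0.64  0.13  1.98 -0.15  0.53  0.81]
1 -0.1 [ 0.42  0.8  -0.11  1.83  0.17  0.52  1.66]
1 -0.1 [ 0.01  0.63 -0.03  1.98  0.04  0.53  1.42]
1 -1.2 [ 0.28  0.8   0.11  1.84 -0.16  0.51  0.87]
1 -1.2 [-0.14  0.64  0.19  1.98 -0.22  0.54  0.58]
```

```bash
python3 - <<'E'
from h import *; from station import arm,snapshot
Q=q(-.9,1)
arm.movep([.534,-.2164,.16],Q); print(arm.read_time())
arm.line_to([.534,-.2164,.082],.1); print(arm.read_ft_force())
arm.move_gripper(0.0,40); print(arm.read_time(),arm.read_opening(),arm.read_finger_force(),arm.read_ft_force())
arm.line_to([.534,-.2164,.16],.1); print(arm.read_time(),arm.read_opening(),arm.read_finger_force(),arm.read_ft_force(),arm.read_tool_pos())
im=np.mean([snapshot("scene").astype(float) for _ in range(6)],0)
uv=proj("scene",np.array([.534,-.2164,.09])).astype(int);print(uv)
c=im[uv[1]-24:uv[1]+24,uv[0]-32:uv[0]+32];cv2.imwrite("pics/g1.png",cv2.resize(np.clip(c*1.5,0,255).astype(np.uint8),(800,600),interpolation=cv2.INTER_CUBIC))
E
```

```text
4.9083
[-0.3162336  -0.80239688  0.61878558]
6.4667 0.19706098417486775 40.43662793934345 [-0.6532218  -0.01736398  2.06061017]
7.4 0.20041379946299576 40.12624718248844 [-0.1815639   0.64567122 -0.78517767] [ 0.53360169 -0.21610444  0.15941726]
[189 196]
```

View pics/g1.png

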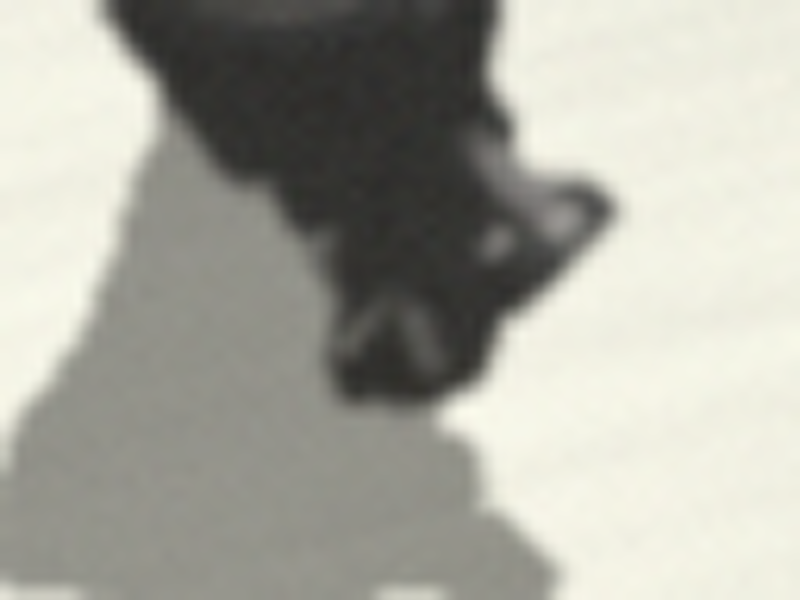

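The scene crop shows the knob held level between the fingers, with the nose free at (600,210) in the crop. Next I move over the spindle and lower the knob with force feedback.

```bash
python3 - <<'E'
from h import *; from station import arm
p=np.array([.5139,-.0173,.165]);Q=q(-.6,1)
arm.movep(list(p),Q); arm.pause(.2); f0=arm.read_ft_force(); print(arm.read_time(),f0.round(2),arm.read_tool_pos().round(4))
e=arm.read_tool_pos()-p; p[:2]+=np.array([.5135,-.017])-arm.read_tool_pos()[:2]
for z in (.156,.153,.152,.151,.150,.149,.148,.147,.145,.143,.141):
    p[2]=z; arm.line_to(list(p),.04); f=arm.read_ft_force()-f0; print(z,arm.read_tool_pos().round(4),f.round(2),arm.read_wrist_torque().round(3))
    if f[2]>4.2: break
print(arm.read_time())
E
```

```text
8.7167 [-0.7  -0.12  0.4 ] [ 0.5143 -0.0198  0.165 ]
0.156 [ 0.5129 -0.0145  0.1555] [ 0.33 -1.06  0.1 ] [-0.052  0.015 -0.007]
0.153 [ 0.5131 -0.0145  0.1529] [ 0.7  -0.24 -0.38] [ 0.044  0.    -0.043]
0.152 [ 0.5133 -0.0146  0.1522] [0.46 0.68 0.34] [-0.003 -0.025 -0.034]
0.151 [ 0.5134 -0.0146  0.1513] [ 0.7  -0.16  2.2 ] [-0.065  0.065 -0.024]
0.15 [ 0.5134 -0.0146  0.1502] [0.21 0.33 3.15] [-0.054  0.064 -0.061]
0.149 [ 0.5134 -0.0146  0.1491] [-0.49  0.36  4.24] [ 0.047  0.057 -0.037]
10.35
```

Contact is at TCP z ≈ 0.1515, as expected, but y is about 2.5 mm off because I read the position before the arm had settled. I'll correct that and search.

```bash
cat >> h.py <<'E'
from station import arm
f0=np.array([-.4,0,.3])
def go(xy,z,yaw,v=.03):
    arm.line_to([float(xy[0]),float(xy[1]),float(z)],v,ori=q(yaw,1))
def st(tag):
    print(tag,arm.read_tool_pos().round(4),(arm.read_ft_force()-f0).round(1),arm.read_wrist_torque().round(2),round(arm.read_time(),1))
E
python3 - <<'E'
from h import *
c=[.5137,-.0171]
go(c,.1535,-.6); st("up")
go(c,.1495,-.6); st("dn")
for yaw in(-.4,-.2,-.6,-.8):
    go(c,.1490,yaw); st(yaw)
    if (arm.read_ft_force()-f0)[2]<2: break
E
```

```text
up [ 0.5133 -0.0173  0.1532] [-0.   0.5 -1.1] [0.   0.04 0.01] 10.7
dn [ 0.5136 -0.0172  0.149 ] [ 0.9 -0.6 -0.9] [-0.08 -0.07  0.07] 11.0
-0.4 [ 0.5135 -0.0171  0.1489] [ 0.6 -0.8 -0.3] [ 0.03  0.02 -0.01] 11.3
```

At yaw −0.6 the knob slipped onto the spindle with no force. I push down from there.

```bash
python3 - <<'E'
from h import *
c=[.5137,-.0171]
for z in(.147,.145,.143,.141,.139,.138,.137,.136,.135,.134,.133):
    go(c,z,-.5); st(z)
    if (arm.read_ft_force()-f0)[2]>9: break
E
```

```text
0.147 [ 0.5136 -0.0169  0.1469] [ 0.7  0.6 -0. ] [ 0.05  0.04 -0.06] 11.6
0.145 [ 0.5136 -0.0171  0.1449] [ 1.  -0.3 -0.8] [-0.01 -0.04  0.02] 11.8
0.143 [ 0.5136 -0.0171  0.1429] [ 0.1 -0.4 -0.5] [ 0.02  0.   -0.02] 12.1
0.141 [ 0.5136 -0.0171  0.1409] [ 0.7 -1.3 -0.3] [-0.07 -0.01  0.02] 12.3
0.139 [ 0.5136 -0.0171  0.1389] [ 0.1 -1.  -0.8] [-0.04  0.01 -0.01] 12.6
0.138 [ 0.5138 -0.0171  0.1382] [-0.1  0.7  0.7] [ 0.01  0.1  -0.03] 12.8
0.137 [ 0.5139 -0.0171  0.1372] [-0.6  0.1  3.7] [0.04 0.09 0.01] 13.1
0.136 [ 0.5139 -0.0171  0.1361] [ 0.3 -0.   4.1] [ 0.06  0.1  -0.04] 13.3
0.135 [ 0.5139 -0.0171  0.1351] [-0.1 -0.4  4.3] [0.   0.15 0.05] 13.6
0.134 [ 0.5139 -0.0171  0.1342] [ 0.5 -0.1  5.9] [-0.03  0.17 -0.03] 13.8
0.133 [ 0.5139 -0.0172  0.1339] [-1.7  1.2 11. ] [ 0.01  0.41 -0.01] 14.1
```

The profile fits: spring onset at 0.1377 and the hard stop 3.8 mm lower at about 11 N. I hold it there, then check it and hand in.

```bash
python3 - <<'E'
from h import *; from station import ticket
arm.pause(1.0); st("hold"); print(arm.read_opening(),arm.read_finger_force())
F=(arm.read_ft_force()-f0)[2]
if 7<F<30 and arm.read_tool_pos()[2]<.1343: print(ticket.finish_job())
E
```

```text
hold [ 0.5139 -0.0171  0.1339] [-0.7  0.2 10.2] [ 0.06  0.46 -0.01] 15.1
0.1947545871327497 41.64817079901695
the job is handed in; nothing more can be done
None
```

The knob is home on the spindle and was handed in still gripped and pressed against the hard stop at about 10 N, after 15 s on the robot clock; the judge's verdict was not returned.

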